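# Sort the mixed desk bins into a short and a long stack

### The arm

A 7-joint arm with a two-finger parallel gripper is mounted at the origin on the work surface; the furniture and walls round the work are solid. World frame = base frame: x ahead of the robot, y to its left, z up, the work surface at z = 0. Lengths are in mm, angles in rad, forces in N, time in s.
With the tool pointing down it reaches from about 400 to 875 mm from the base axis. Payload 6.5 kg.
Tool frame: the origin (TCP) lies at the very end of the fingers, on their centre line; the grasp point (between the pads) lies 19 mm behind it; z points along the fingers, y is the direction in which the jaws open and shut (so a half turn about z gives the same grasp; the last joint's range is limited). The gripper opens to 85 mm and grips with 20 to 120 N. Pads are 22 mm wide; open, the fingers measure 114 mm over their backs; the gripper's body (76 mm by 85 mm) begins 54 mm behind the grasp point. The pads swing forward as they close: fully open they stand 13 mm farther back than shut.
Start: joints at [1.199, 0.536, -0.004, 1.538, 0.003, 1.067, -0.071], TCP at [195.682, -619.838, 231.29] pointing down, gripper open.
Joint ranges: [-2.7, 2.7], [-0.37, 2.16], [-1.27, 1.26], [0.24, 2.4], [-1.31, 4.45], [0.19, 1.91], [-2.76, 2.76]. Speed limits (rad/s): [2.39, 2.39, 3.14, 3.14, 3.14, 3.14, 3.14].

### API

Orientations are given as a unit quaternion [x, y, z, w].
In Python, from rig import * gives the robot as it stands. The module is installed in compiled form; this text tells all that it offers.
- The arm moves only by the shell command python3 -m handwheel 'ROWS' [FORCE]. ROWS is text: rows parted by semicolons, each of 5 numbers parted by spaces: the closure in counts, from 0 (fully open) to 255 (shut), then the shift along the tool's x, y, z in m, then the turn about the tool's z in rad. A call has exactly 5 rows; each row shifts and turns the commanded pose from where the row before left it, along the tool's axes as they then stand; what a row does not reach is not made up. A row lasts 1/10 s, in which the tool goes at most 50 mm and 8.59 degrees, less where a joint would pass 70% of its speed; a pose out of reach is approached as far as the arm can. A call is refused whole if a number of a shift passes 0.05 or a number of a turn 0.15, either way. A call with a gripper value outside its range is refused whole. The fingers move at their own pace and stop on an object; FORCE is the grip in N (left out, the last holds). Time passes only in rows, so rows that do not move let the fingers close, or fill a call up. It gives the time, the measured TCP pose, the force and the opening at its end, in the units of the state.
- observe(): the state, without advancing time (a new reading comes with each control period).
- read_camera(name): name is "side" or "top"; returns a dict with "color" (400x640x3 uint8, red, green, blue), "mtx" (3x3 intrinsics, pixels), "position" and "orientation" of the camera in the world. Camera axes: x right, y up, looking along -z (the intrinsics and any distortion apply to the point x, -y, -z); pixel columns grow to the right and rows downward; lengths in mm; the calibration is good to about 2 mm. A picture is of the moment at which its call begins. There is no depth.
- hand_in(): hands the job in, once; it reports no verdict.
Trained networks look in the newest picture that a camera, given by its name, has taken for a name from the list of things; names that differ only in an ending like _2 or _b are one class to them, and where a whole thing is asked for, a point or a joint stands for the part that bears it (a point fixed in the world has none). Each returns a list of dicts, best first, with "confidence" (0 to 1); they miss things now and then, are a little off and sometimes report something else, mostly with a low value. They report only what shows in the picture. A call takes as long as a camera call. They do not tell look-alikes from the thing itself.
- search_frame(camera, label): "box" ([left, top, right, bottom] in pixels, round what is visible of it).
- cut_out(camera, label): "pixels" (400x640 bool, what is visible of it) and "box" ([left, top, right, bottom] in pixels, round what is visible of it).
- spot_point(camera, label): "pixel" ([row, column] in pixels: a listed point, or the origin of a listed thing).
The state is a dict: "t": time; "q": joint angles; "qvel": joint speeds; "joint_torque": joint torques, N m; "tool_pos": TCP position; "eef_rot": TCP orientation; "ft_force": force on the tool from outside, world axes, zero at the start; "moment": the same for the moment, N m; "finger_gap": finger opening in mm.
Only numpy, scipy, OpenCV 4.12 (cv2) and the standard library are available. Lean on these libraries where they do the work, as an engineer would, in place of code of your own. Each camera call takes 0.05 s, during which the arm holds its last target.

### The job

Tidy the desk bins into two stacks: the short ones on the short bin that holds the eraser, the long one, which somebody stood on that by mistake, on the long bin that holds the binder clip; those two filled bins stay where they are with their contents. Bins that face the same way sink into one another, so turn each one half round from the bin beneath it and seat it squarely, so that it stands up on the rim with room left inside the lower one. The straight-sided dish fits neither kind: leave it and the other things on the desk alone.

Things in the scene. Friction and masses are not known exactly. Their poses are not given: they have to be found in the camera images.
- short_base: short open bin of grey plastic, 100 mm long, 63 wide over the rim, 44 high; mouth 90 x 45 mm, underside 80 x 35, bevelled out to 85 x 40 at 4 mm up, 75 g, on the desk with the eraser in it and at the start the long bin long_one on its rim; bottom of the short stack. Origin: centre of the underside; x along its length to the scooped front, z up
- short_one: empty short bin on the desk, same as short_base: 100 mm long, 63 wide over the rim, 44 high; mouth 90 x 45 mm, underside 80 x 35, bevelled out to 85 x 40 at 4 mm up. Grip it across y by the upright outer face of the rim flange (32 to 44 mm above the underside), 63 mm apart all along and the widest part of the bin; below it the 2.5 mm walls lean in. Origin: centre of the underside; x along its length to the scooped front, z up
- short_two: empty short bin on the desk, same as short_one: 100 mm long, 63 wide over the rim, 44 high; mouth 90 x 45 mm, underside 80 x 35, bevelled out to 85 x 40 at 4 mm up. Grip it across y by the upright outer face of the rim flange (32 to 44 mm above the underside), 63 mm apart all along and the widest part of the bin; below it the 2.5 mm walls lean in. Origin: centre of the underside; x along its length to the scooped front, z up
- long_base: long open bin of grey plastic, 124 mm long, 63 wide over the rim, 44 high; mouth 114 x 45 mm, underside 104 x 35, bevelled out to 109 x 40 at 4 mm up, 90 g, on the desk with the binder clip in it; bottom of the long stack. Origin: centre of the underside; x along its length to the scooped front, z up
- long_one: empty long bin, same as long_base, 63 wide, 44 high. Stands at the start loosely on the rim of short_base, underside 44 mm above the desk; too long to seat there. Grip it across y by the upright outer face of the rim flange (32 to 44 mm above the underside), 63 mm apart all along and the widest part of the bin; below it the 2.5 mm walls lean in. Origin: centre of the underside; x along its length to the scooped front, z up
- short_base_front (a point): centre of the scooped end of short_base, 50 mm from its origin along +x, 30 mm up. The scoop dips 14 mm into the middle 30 mm of the rim at this end. Hollow ribs run down both long sides at x = +30 and -13 mm (long bins +42 and -20); their feet end 3.5 mm above the underside, and their insides are channels 16 mm wide, open at the rim
- short_one_front (a point): centre of the scooped end of short_one, 50 mm from its origin along +x, 30 mm up. Half-turned (fronts opposite) on a bin of its length, the underside enters the mouth 3.5 mm, the bevel leading it in, with 2.5 mm of play all round and the rib feet rest on the rim: origin 40.5 mm above the lower bin's
- short_two_front (a point): centre of the scooped end of short_two, 50 mm from its origin along +x, 30 mm up. Facing the same way as a bin of its length below it, the ribs slip down the channels and the bin sinks in to about 23 mm above the lower origin: that is nested, not stacked
- long_base_front (a point): centre of the scooped end of long_base, 62 mm from its origin along +x, 30 mm up. Shows which way it faces
- long_one_front (a point): centre of the scooped end of long_one, 62 mm from its origin along +x, 30 mm up. Shows which way it faces; at the start about the same way as short_base
- straight_dish: odd dish, not one of the bins: same grey plastic, 100 x 63 x 44 mm, upright 3 mm walls, no ribs, flange or scoop, so it seats on none of them. On the desk, stays there. Origin: centre of the underside; x along its length
- eraser: eraser, 21 x 45 x 12 mm, lying in short_base; stays in it. Origin: centre of its underside, y along its length
- binder_clip: black binder clip, 32 x 34 x 16 mm, lying in long_base; stays in it. Origin: centre of its underside
- stone_finial: stone ornament on a black block, 90 x 89 x 178 mm, standing loose at the right of the work; a tall bystander. Origin: centre of its underside. Behind it, right of the robot, a fixed monitor stands its screen 440 mm high, edge to edge from about x 0.15, y -0.13 to x 0.39, y -0.68 m: keep the arm clear of it
- card_holder: brass card stand, 46 x 100 x 60 mm, standing loose at the far corner of the desk; a bystander. Origin: centre of its underside, y along its length
Not all that is in view belongs to the job. Several things have the shape of the binder_clip; the one meant has the colours described above.

How it is judged (in metres and radians):
At the end, for the whole second after the job is handed in: Loose short bins stacked on the one with the eraser (either in the middle), the loose long one on the other long. Each half-turned, within 5 mm and 0.07 rad over the one below, origin 39.3-41.3 mm above it, level to 0.04 rad, at rest; bottom bins within 30 mm of their start, contents in them ((((z of short_one in the frame of short_base between 0.0393 and 0.0413 m and horizontal distance between short_one and short_base below 0.005 m and angle between the x axis of short_one and the x axis of short_base, either way round below 0.07 rad and x of short_one_front in the frame of short_base below 0 m) and (z of short_two in the frame of short_one between 0.0393 and 0.0413 m and horizontal distance between short_two and short_one below 0.005 m and angle between the x axis of short_two and the x axis of short_one, either way round below 0.07 rad and x of short_two_front in the frame of short_one below 0 m)) or ((z of short_two in the frame of short_base between 0.0393 and 0.0413 m and horizontal distance between short_two and short_base below 0.005 m and angle between the x axis of short_two and the x axis of short_base, either way round below 0.07 rad and x of short_two_front in the frame of short_base below 0 m) and (z of short_one in the frame of short_two between 0.0393 and 0.0413 m and horizontal distance between short_one and short_two below 0.005 m and angle between the x axis of short_one and the x axis of short_two, either way round below 0.07 rad and x of short_one_front in the frame of short_two below 0 m))) and z of long_one in the frame of long_base between 0.0393 and 0.0413 m and horizontal distance between long_one and long_base below 0.005 m and angle between the x axis of long_one and the x axis of long_base, either way round below 0.07 rad and x of long_one_front in the frame of long_base below 0 m and angle between each of short_base, short_one, short_two, long_base, long_one's own z axis and vertical below 0.04 rad and linear speed of each of short_base, short_one, short_two, long_base, long_one below 0.02 m/s and height (world z) of short_base between -0.004 and 0.004 m and distance of each of short_base, long_base from where it was at the start of the episode below 0.03 m and horizontal distance between eraser and short_base below 0.045 m and z of eraser in the frame of short_base below 0.02 m and height (world z) of long_base between -0.004 and 0.004 m and horizontal distance between binder_clip and long_base below 0.045 m and z of binder_clip in the frame of long_base below 0.02 m); the robot touches nothing.
It fails at once if the straight-sided dish is pushed more than 30 mm or tipped (distance of straight_dish from where it was at the start of the episode above 0.03 m or angle between straight_dish's own z axis and vertical above 0.35 rad).
It fails at once if the stone ornament is pushed more than 30 mm or tipped (distance of stone_finial from where it was at the start of the episode above 0.03 m or angle between stone_finial's own z axis and vertical above 0.35 rad).
It fails at once if the card stand is pushed more than 30 mm or tipped (distance of card_holder from where it was at the start of the episode above 0.03 m or angle between card_holder's own z axis and vertical above 0.35 rad).
It also fails if it takes over 67 s, if anything falls off the work surface, if the arm or the gripper's body presses on something with over 40 N, if the wrist force passes 120 N, or if a joint passes its speed limit or range.

## Working session

There is one attempt and no reset: what is moved stays moved. The work goes in short steps, Python scripts to look and compute and a shell command to move; the robot and the scene stay as the last step left them, time stands still between calls to the robot, and variables do not carry over. Pictures are saved under pics/ and viewed, and the job is handed in when it is done.

```bash
mkdir -p pics
python3 - <<'E'
from rig import *
import cv2
s=observe()
for k in s: print(k,s[k])
for c in ("side","top"):
    r=read_camera(c); print(c,r['mtx'],r['position'],r['orientation'],[k for k in r])
    cv2.imwrite(f'pics/{c}0.png',r['color'][:,:,::-1])
E
```

```text
t 0.0
q [ 1.19881617  0.53721028 -0.00445109  1.53886271  0.00258995  1.06729917
 -0.07119437]
qvel [-4.02811160e-04 -1.81904454e-03 -1.03613379e-03 -3.16003561e-06
  7.04501880e-04 -3.82507717e-04  7.54829771e-04]
joint_torque [-1.16733107e-03 -5.83424127e+01  1.04805842e+00 -2.59110349e+01
  1.23168514e-02  9.52936389e-03 -1.25731285e-05]
tool_pos [ 195.47610587 -619.24659728  230.3884478 ]
eef_rot [ 9.88328320e-01  1.52336291e-01 -1.91509912e-04 -8.65949167e-04]
ft_force [ 0.77208424  0.724281   -0.78029165]
moment [-0.00427308 -0.01161646 -0.00570567]
finger_gap 85.76967512651767
side [[475.73138396   0.         315.85814675]
 [  0.         475.73138396 198.52077548]
 [  0.           0.           1.        ]] [  412.82001169 -1164.60132319   762.23020086] [ 0.48380722 -0.03656673 -0.06705892  0.87183516] ['color', 'mtx', 'position', 'orientation']
top [[399.04383873   0.         327.46363357]
 [  0.         399.04383873 196.66736343]
 [  0.           0.           1.        ]] [ 498.3152374  -115.20400302  940.10191682] [-0.03473624  0.0171715   0.71084291 -0.70228263] ['color', 'mtx', 'position', 'orientation']
```

View pics/side0.png

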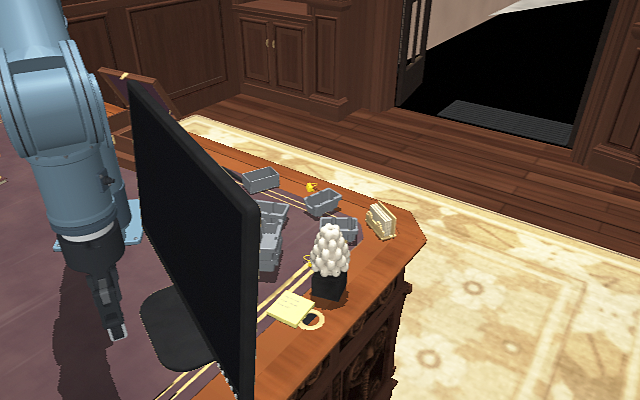

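View pics/top0.png

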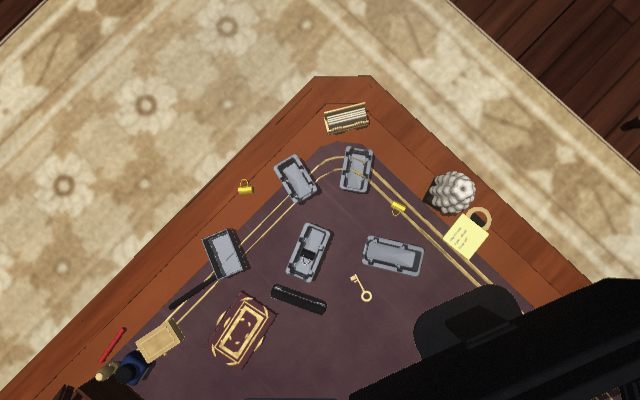

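```bash
cat > h.py <<'E'
from rig import *
import numpy as np, cv2
from scipy.spatial.transform import Rotation as R
from scipy.optimize import minimize
def P(cam,X):
    X=np.atleast_2d(X).astype(float)
    p=R.from_quat(cam['orientation']).inv().apply(X-np.array(cam['position']))
    p=p*[1,-1,-1]; u=p@np.array(cam['mtx']).T
    return u[:,:2]/u[:,2:]
def back(cam,uv,z):
    uv=np.atleast_2d(uv).astype(float)
    d=np.c_[uv,np.ones(len(uv))]@np.linalg.inv(np.array(cam['mtx'])).T
    d=R.from_quat(cam['orientation']).apply(d*[1,-1,-1]); p=np.array(cam['position'])
    t=(z-p[2])/d[:,2]; return p+d*t[:,None]
E
python3 - <<'E'
from h import *
r=read_camera("top"); im=r['color'][:,:,::-1]
cv2.imwrite('pics/top1.png',cv2.resize(im[90:320,180:500],None,fx=2.5,fy=2.5,interpolation=cv2.INTER_CUBIC))
for l in ["short_base","short_one","long_base","straight_dish","eraser","binder_clip","stone_finial","card_holder","short_one_front","long_one_front"]:
    f=spot_point("top",l); print(l)
    for d in f: print('   ',round(d['confidence'],2),np.round(d['pixel'],1), np.round(back(r,[d['pixel'][1],d['pixel'][0]],30 if 'front' in l else 0)[0]))
for l in ["short_base","long_base"]:
    for d in search_frame("top",l): print(l,round(d['confidence'],2),np.round(d['box']))
print(observe()['t'])
E
```

```text
short_base
short_one
    0.81 [183.6 298.2] [600. -23.   0.]
long_base
    0.97 [252.4 307.6] [437. -44.   0.]
    0.38 [196.7 305.9] [568. -41.   0.]
straight_dish
    0.85 [253.3 226.8] [437. 146.   0.]
    0.22 [123.7 345. ] [ 742. -136.    0.]
eraser
binder_clip
    0.5 [255.7 302.1] [430. -31.   0.]
    0.48 [188.4 246.7] [590. 100.   0.]
    0.42 [207.6 393.7] [ 540. -248.    0.]
stone_finial
    0.87 [194.8 439.9] [ 569. -356.    0.]
card_holder
    0.76 [121.6 344.4] [ 747. -135.    0.]
short_one_front
    0.79 [198.3 307.5] [562. -47.  30.]
    0.7 [147. 357.] [ 679. -162.   30.]
long_one_front
    0.66 [245.8 362.3] [ 453. -171.   30.]
long_base 0.79 [285. 223. 330. 280.]
0.75
```

View pics/top1.png

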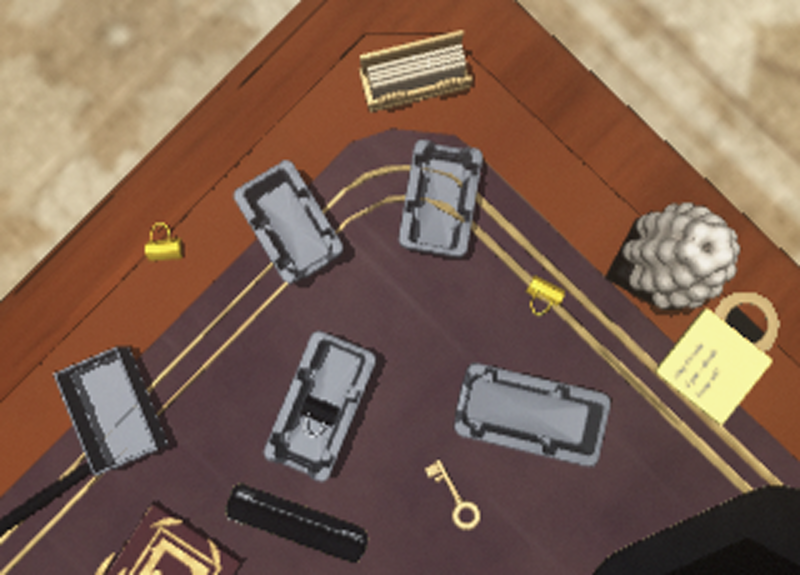

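Run:
```python
from h import *
im=cv2.imread('pics/top0.png')
cs=[(309,251),(393,256),(297,179),(356,169)]
t=[cv2.resize(im[y-34:y+34,x-40:x+40],(400,300),interpolation=cv2.INTER_CUBIC) for x,y in cs]
cv2.imwrite('pics/z1.png',np.vstack([np.hstack(t[:2]),np.hstack(t[2:])]))
```

```text
(no output)
```

View pics/z1.png

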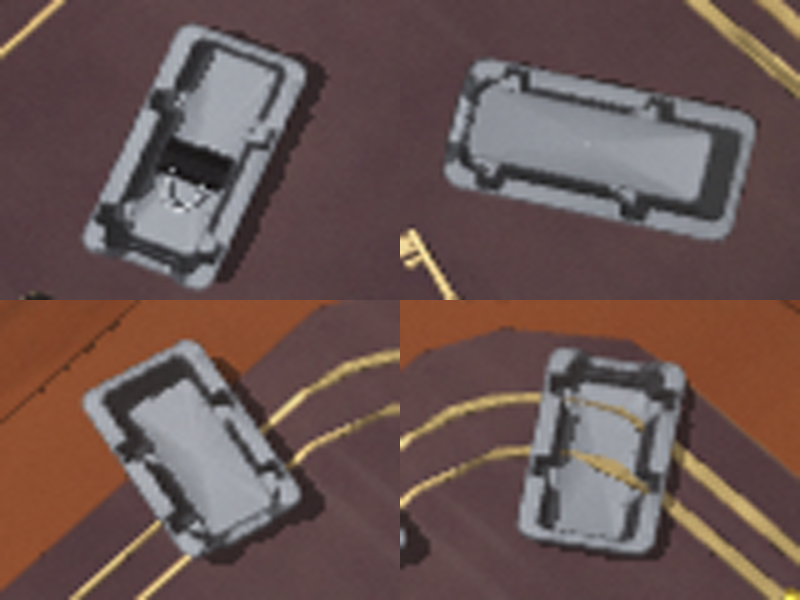

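```bash
cat >> h.py <<'E'
def sil(cam,x,y,yaw,z0,L,W=63.,S=8,h=44.,dish=False):
    c,s=np.cos(yaw),np.sin(yaw); pts=[]
    for zz in ([h,h-12] if not dish else [h,0]):
        for a,b in ((1,1),(1,-1),(-1,-1),(-1,1)):
            for dx,dy in ((5,0),(0,5)):
                X=a*(L/2-dx); Y=b*(W/2-dy); pts.append([x+c*X-s*Y,y+s*X+c*Y,z0+zz])
    return cv2.convexHull((P(cam,pts)).astype(np.float32))[:,0]
def greymask(cam,box):
    im=cam['color'].astype(int); m=np.zeros(im.shape[:2],np.uint8)
    l,t,r,b=box
    g=((im.max(2)-im.min(2)<40)&(im[:,:,2]>=im[:,:,0]-4)&(im.mean(2)>95)&(im.mean(2)<200))[t:b,l:r].astype(np.uint8)
    n,lab,st,_=cv2.connectedComponentsWithStats(g)
    i=1+np.argmax(st[1:,4]); pts=np.argwhere(lab==i)[:,::-1]+[l,t]
    hull=cv2.convexHull(pts.astype(np.int32)); return hull
def fit(cam,hull,g,z0,L,dish=False,S=8):
    l,t=hull[:,0].min(0)-8; r,b=hull[:,0].max(0)+8
    H,Wd=(b-t)*S,(r-l)*S
    m=np.zeros(cam['color'].shape[:2],np.uint8); cv2.fillConvexPoly(m,hull,1)
    M=cv2.resize(m[t:b,l:r],(Wd,H),interpolation=cv2.INTER_NEAREST)
    def cost(p):
        q=(sil(cam,p[0],p[1],p[2],z0,L,dish=dish)-[l,t]+.5)*S
        k=np.zeros((H,Wd),np.uint8); cv2.fillConvexPoly(k,np.round(q*16).astype(np.int32),1,shift=4)
        return float((k!=M).sum())/S/S
    o=minimize(cost,g,method='Nelder-Mead',options=dict(initial_simplex=[[g[0],g[1],g[2]],[g[0]+8,g[1],g[2]],[g[0],g[1]+8,g[2]],[g[0],g[1],g[2]+.12]],xatol=.05,fatol=.02))
    return o.x,o.fun,m.sum()
def meas(cam,px,front,z0,L,box=None,show=None):
    """px: approx pixel centre (col,row), front: pixel near front end"""
    b=box or (px[0]-40,px[1]-34,px[0]+40,px[1]+34)
    h=greymask(cam,b)
    c=h[:,0].mean(0); p=back(cam,[c,front],z0+44)
    d=p[1]-p[0]; g=[p[0,0],p[0,1],np.arctan2(d[1],d[0])]
    best=None
    for dy in (-.25,0,.25):
        o=fit(cam,h,[g[0],g[1],g[2]+dy],z0,L)
        if best is None or o[1]<best[1]: best=o
    if show is not None:
        cv2.polylines(show,[np.round(sil(cam,*best[0],z0,L)*4+2).astype(np.int32)],True,(0,0,255),1)
    return best
E
cat > m0.py <<'E'
from h import *
r=read_camera("top"); show=cv2.resize(r['color'][:,:,::-1],None,fx=4,fy=4,interpolation=cv2.INTER_CUBIC)
for n,px,f,z0,Ls in [('long_base',(309,251),(296,274),0,(124,100)),('long_one',(393,256),(365,250),44,(124,100)),('A',(297,179),(308,198),0,(100,124)),('B',(356,169),(358,147),0,(100,124))]:
    for L in Ls:
        p,c,a=meas(r,px,f,z0,L,show=show if L==Ls[0] else None); print(n,L,np.round(p[:2],1),round(p[2],3),round(np.degrees(p[2]),1),'cost',round(c,1),a)
cv2.imwrite('pics/fit0.png',show[4*130:4*290,4*270:4*435][:600,:])
E
python3 m0.py
```

```text
long_base 124 [508.7 -65.3] 3.036 173.9 cost 431.5 670
long_base 100 [496.6 -64.6] 3.016 172.8 cost 431.5 670
long_one 124 [ 445.5 -218.4] 1.326 76.0 cost 536.1 1239
long_one 100 [ 443.6 -223.2] 1.463 83.8 cost 295.4 1239
A 100 [600.4 -23.4] -2.605 -149.2 cost 307.5 946
A 124 [618.6 -12.6] -2.601 -149.0 cost 413.6 946
B 100 [ 627.5 -156.2] -0.142 -8.2 cost 362.4 883
B 124 [ 589.1 -150.9] -0.128 -7.3 cost 489.1 883
```

```bash
ls pics
```

```text
fit0.png
side0.png
top0.png
top1.png
z1.png
```

View pics/fit0.png

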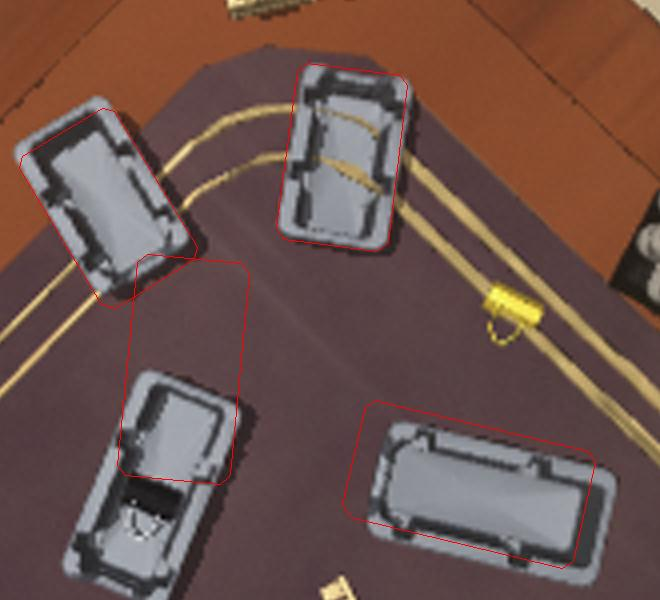

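```bash
python3 - <<'E'
s=open('h.py').read()
s=s.replace("    n,lab,st,_=","    g=cv2.morphologyEx(g,cv2.MORPH_CLOSE,np.ones((5,5),np.uint8))\n    n,lab,st,_=")
s=s.replace("(im.mean(2)>95)","(im.mean(2)>80)").replace("im[:,:,2]>=im[:,:,0]-4","im[:,:,2]>=im[:,:,0]+3")
open('h.py','w').write(s)
E
python3 m0.py
python3 -c "
import cv2;im=cv2.imread('pics/top0.png');print(im[225:235,290:320:3])"|head -30
```

```text
long_base 124 [441.8 -47.5] 2.741 157.1 cost 46.6 1579
long_base 100 [436.9 -45.5] 2.739 156.9 cost 309.9 1579
long_one 124 [ 435.2 -230.2] 1.328 76.1 cost 52.2 1795
long_one 100 [ 433.7 -236.1] 1.331 76.2 cost 358.5 1795
A 100 [607.5 -19.8] -2.602 -149.1 cost 44.8 1211
A 124 [597.8 -25.5] -2.612 -149.6 cost 316.3 1211
B 100 [ 627.3 -158. ] -0.182 -10.5 cost 48.2 1213
B 124 [ 614.6 -155.9] -0.179 -10.3 cost 265.7 1213
[[[ 69  66  90]
  [ 71  66  91]
  [ 69  66  89]
  [ 68  66  89]
  [ 70  66  90]
  [179 173 169]
  [175 169 165]
  [165 158 155]
  [137 130 127]
  [ 41  41  53]]

 [[ 68  67  89]
  [ 69  64  88]
  [ 70  66  88]
  [ 70  65  89]
  [ 73  70  93]
  [178 170 166]
  [ 83  79  79]
  [ 84  80  80]
  [162 153 150]
  [101  96  95]]

 [[ 68  65  89]
  [ 69  65  89]
  [ 71  68  90]
  [ 70  67  89]
  [ 76  72  94]
  [177 171 166]
  [ 47  45  47]
  [ 55  52  54]
```

View pics/fit0.png

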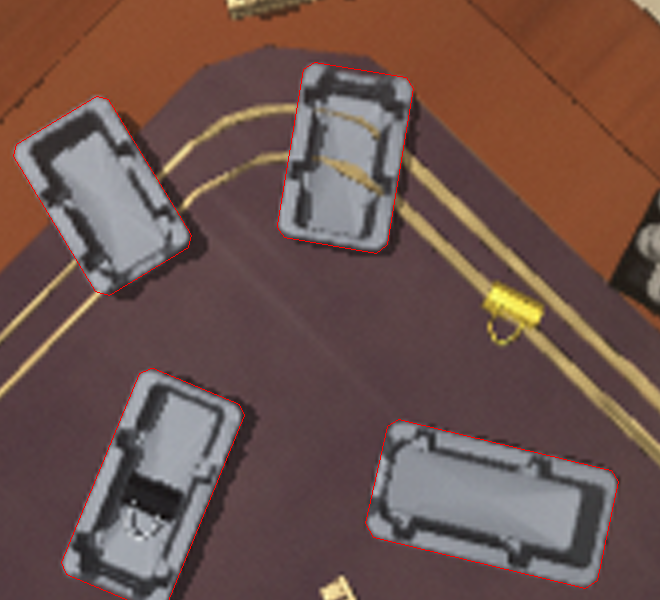

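```bash
cat > go.py <<'E'
import sys
from h import *
s=observe(); p=np.array(s['tool_pos']); Rm=R.from_quat(s['eef_rot']).as_matrix()
phi=np.arctan2(Rm[1,0],Rm[0,0])
print('t',round(s['t'],2),'pos',np.round(p,1),'phi',round(np.degrees(phi),2),'gap',round(s['finger_gap'],1),'F',np.round(s['ft_force'],1),'tilt',np.round(Rm[2,:2],4),'q7',round(s['q'][6],2))
if len(sys.argv)>1:
    x,y,z,f=map(float,sys.argv[1:5]); d=np.array([x,y,z])-p
    dphi=(np.radians(f)-phi+np.pi)%(2*np.pi)-np.pi
    print('turn',round(-dphi,4),'(shift after current axes)',np.round(Rm.T@d/1000,4))
    c,s_=np.cos(np.radians(f)),np.sin(np.radians(f))
    R2=np.array([[c,s_,0],[s_,-c,0],[0,0,-1]]); print('after the turn, shift',np.round(R2.T@d/1000,4))
E
python3 -m handwheel '0 0 0 -0.05 0; 0 0 0 -0.05 0; 0 0 0 -0.05 0; 0 0 0 -0.05 0; 0 0 0 -0.05 0' 40; python3 go.py 435.2 -230.2 540 76.1
```

```text
t: 1.35
tool_pos: [195.5, -619.4, 483.7]
eef_rot: [0.988, 0.152, 0.0, 0.0]
ft_force: [0.4, -0.7, 0.3]
finger_gap: 85.3
t 1.35 pos [ 195.5 -619.4  483.7] phi 17.52 gap 85.3 F [ 0.4 -0.7  0.3] tilt [-0.      0.0005] q7 -0.07
turn -1.0224 (shift after current axes) [ 0.3458 -0.299  -0.0565]
after the turn, shift [ 0.4354  0.1392 -0.0563]
```

```bash
python3 -m handwheel '0 0 0 -0.045 0; 0 0 0 -0.045 0; 0 0.0346 -0.03 0 0; 0 0.0346 -0.03 0 0; 0 0.0346 -0.03 0 0'; python3 go.py 435.2 -230.2 540 76.1
```

```text
t: 1.85
tool_pos: [268.3, -501.5, 571.5]
eef_rot: [0.988, 0.152, 0.0, 0.0]
ft_force: [0.8, -0.6, 0.2]
finger_gap: 85.5
t 1.85 pos [ 268.3 -501.5  571.5] phi 17.49 gap 85.5 F [ 0.8 -0.6  0.2] tilt [0.0002 0.0007] q7 -0.27
turn -1.023 (shift after current axes) [ 0.2408 -0.2087  0.0313]
after the turn, shift [0.3035 0.0969 0.0315]
```

```bash
python3 -m handwheel '0 0.0346 -0.03 0 0; 0 0.0346 -0.03 0 0; 0 0.0346 -0.03 0 0; 0 0.0346 -0.03 0 0; 0 0.0346 -0.03 0 0'; python3 -m handwheel '0 0.0346 -0.03 0 0; 0 0.0346 -0.03 0 0; 0 0 0 0 -0.146; 0 0 0 0 -0.146; 0 0 0 0 -0.146';  python3 go.py 435.2 -230.2 100 76.1
```

```text
t: 2.35
tool_pos: [387.9, -305.8, 571.6]
eef_rot: [0.988, 0.152, 0.0, 0.0]
ft_force: [1.3, -0.6, -0.5]
finger_gap: 85.5
t: 2.85
tool_pos: [435.4, -229.2, 571.4]
eef_rot: [0.93, 0.367, -0.0, 0.0]
ft_force: [-0.0, 0.2, 0.0]
finger_gap: 85.4
t 2.85 pos [ 435.4 -229.2  571.4] phi 43.01 gap 85.4 F [-0.   0.2  0. ] tilt [-0.0002  0.0002] q7 -0.46
turn -0.5775 (shift after current axes) [-0.0008  0.0005  0.4714]
after the turn, shift [-1.000e-03  1.000e-04  4.714e-01]
```

```bash
python3 -m handwheel '0 0 0 0 -0.145; 0 0 0 0 -0.145; 0 0 0 0 -0.144; 0 0 0 0 -0.144; 0 0 0 0.05 0'; python3 -m handwheel '0 0 0 0.05 0; 0 0 0 0.05 0; 0 0 0 0.05 0; 0 0 0 0.05 0; 0 0 0 0.05 0';  python3 -m handwheel '0 0 0 0.05 0; 0 0 0 0.03 0; 0 0 0 0 0; 0 0 0 0 0; 0 0 0 0 0'; python3 go.py 435.2 -230.2 57 76.1
```

```text
t: 3.35
tool_pos: [437.8, -230.2, 526.2]
eef_rot: [0.788, 0.616, 0.003, 0.005]
ft_force: [0.6, -0.0, -0.3]
finger_gap: 85.3
t: 3.85
tool_pos: [435.0, -229.6, 269.8]
eef_rot: [0.789, 0.614, 0.0, 0.001]
ft_force: [-0.1, -0.5, -0.4]
finger_gap: 85.5
t: 4.35
tool_pos: [436.9, -230.3, 193.4]
eef_rot: [0.789, 0.614, 0.001, 0.002]
ft_force: [0.8, -0.1, 0.8]
finger_gap: 85.4
t 4.35 pos [ 436.9 -230.3  193.4] phi 75.73 gap 85.4 F [ 0.8 -0.1  0.8] tilt [-0.0009  0.0038] q7 0.01
turn -0.0065 (shift after current axes) [-0.0002 -0.0022  0.1364]
after the turn, shift [-0.0003 -0.0016  0.1364]
```

```bash
cat > look.py <<'E'
import sys
from h import *
n=sys.argv[1]
a=read_camera("top")['color'][130:330,190:510,::-1]; b=read_camera("side")['color'][140:300,180:440,::-1]
cv2.imwrite(f'pics/{n}.png',np.vstack([cv2.resize(a,(560,350),interpolation=cv2.INTER_CUBIC),cv2.resize(b[:116,:260],(560,250),interpolation=cv2.INTER_CUBIC)]))
E
python3 look.py l1
```

```text
(no output)
```

View pics/l1.png

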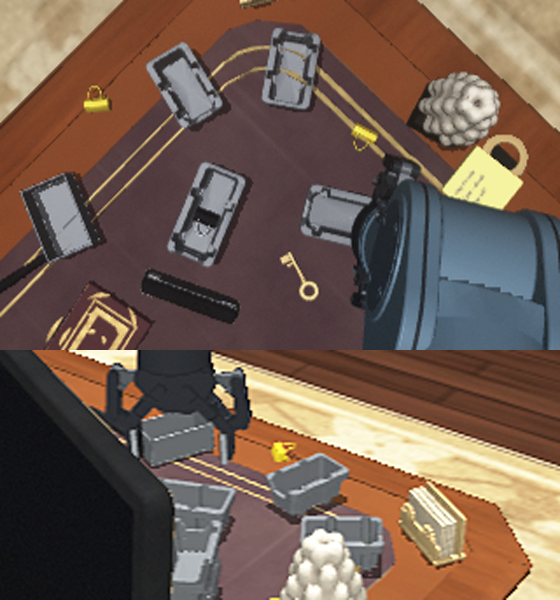

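```bash
python3 -m handwheel '0 0 -0.002 0.045 0; 0 0 0 0.045 0; 0 0 0 0.035 0; 0 0 0 0.01 0; 0 0 0 0 0';  python3 go.py 435.2 -230.2 57 76.1; python3 look.py l2
```

```text
t: 4.95
tool_pos: [433.4, -229.0, 56.3]
eef_rot: [0.789, 0.614, -0.0, -0.0]
ft_force: [-0.1, 0.2, 1.4]
finger_gap: 85.3
t 4.95 pos [ 433.4 -229.    56.3] phi 75.74 gap 85.3 F [-0.1  0.2  1.4] tilt [ 0.0001 -0.001 ] q7 -0.09
turn -0.0062 (shift after current axes) [-0.0007  0.0021 -0.0007]
after the turn, shift [-0.0007  0.0021 -0.0007]
```

View pics/l2.png

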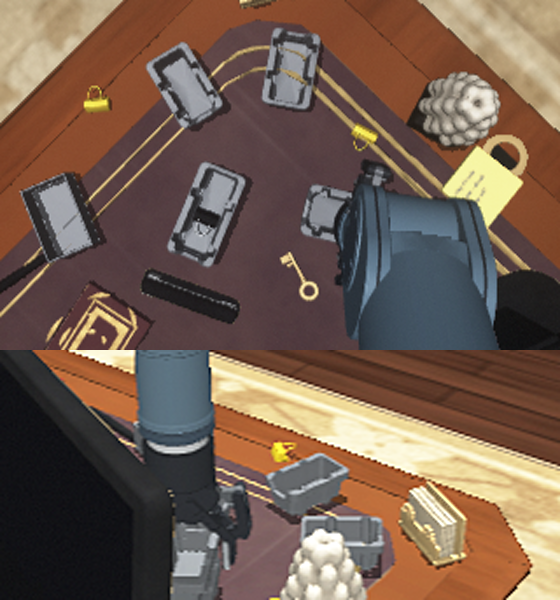

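```bash
python3 -m handwheel '0 -0.0007 0.002 0 -0.006; 0 0 0 0 0; 90 0 0 0 0; 200 0 0 0 0; 255 0 0 0 0' 30;  python3 go.py;python3 -m handwheel '255 0 0 0 0; 255 0 0 0 0; 255 0 0 0 0; 255 0 0 0 0; 255 0 0 0 0';  python3 go.py
```

```text
t: 5.55
tool_pos: [435.4, -230.5, 57.0]
eef_rot: [0.788, 0.616, 0.0, 0.0]
ft_force: [-1.8, 0.6, 7.4]
finger_gap: 62.4
t 5.55 pos [ 435.4 -230.5   57. ] phi 76.07 gap 62.4 F [-1.8  0.6  7.4] tilt [-0.0004  0.0006] q7 -0.09
t: 6.05
tool_pos: [435.3, -230.5, 57.0]
eef_rot: [0.788, 0.616, -0.0, 0.0]
ft_force: [-2.2, 0.1, 7.4]
finger_gap: 62.2
t 6.05 pos [ 435.3 -230.5   57. ] phi 76.07 gap 62.2 F [-2.2  0.1  7.4] tilt [-0.0004  0.0006] q7 -0.09
```

```bash
python3 -m handwheel '255 0 0 -0.005 0; 255 0 0 -0.01 0; 255 0 0 -0.02 0; 255 0 0 -0.03 0; 255 0 0 -0.03 0';  python3 go.py 441.8 -47.5 160 -22.9; python3 look.py l3
```

```text
t: 6.55
tool_pos: [434.7, -230.0, 152.7]
eef_rot: [0.788, 0.616, -0.0, -0.0]
ft_force: [0.9, -0.4, -0.9]
finger_gap: 63.0
t 6.55 pos [ 434.7 -230.   152.7] phi 76.09 gap 63.0 F [ 0.9 -0.4 -0.9] tilt [ 0.0003 -0.0007] q7 -0.01
turn 1.7277 (shift after current axes) [ 0.1789 -0.037  -0.0073]
after the turn, shift [-0.0645 -0.1709 -0.0073]
```

View pics/l3.png

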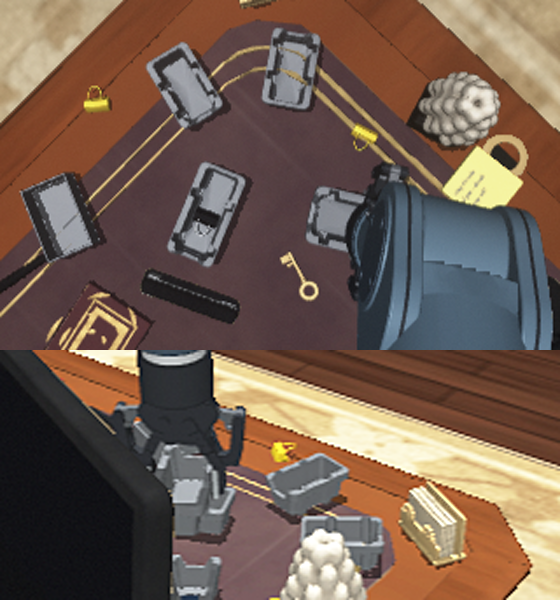

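```bash
python3 -m handwheel '255 0.0447 -0.0092 0 0; 255 0.0447 -0.0092 0 0; 255 0.0447 -0.0092 0 0; 255 0.0447 -0.0092 0 0; 255 0 0 0 0.12' >/dev/null; python3 -m handwheel '255 0 0 0 0.146; 255 0 0 0 0.146; 255 0 0 0 0.146; 255 0 0 0 0.146; 255 0 0 0 0.146' >/dev/null;python3 -m handwheel '255 0 0 0 0.146; 255 0 0 0 0.146; 255 0 0 0 0.146; 255 0 0 0 0.146; 255 0 0 0 0.146' >/dev/null; python3 go.py 441.8 -47.5 150 -22.9; python3 look.py l4
cat > m1.py <<'E'
from h import *
r=read_camera("top"); show=cv2.resize(r['color'][:,:,::-1],None,fx=4,fy=4,interpolation=cv2.INTER_CUBIC)
for n,px,f,z0,Ls in [('short_base',(392,254),(370,249),0,(100,)),('A',(297,179),(308,198),0,(100,)),('B',(356,169),(358,147),0,(100,))]:
    for L in Ls:
        p,c,a=meas(r,px,f,z0,L,show=show if L==Ls[0] else None); print(n,L,np.round(p[:2],1),round(p[2],3),round(np.degrees(p[2]),1),'cost',round(c,1),a)
cv2.imwrite('pics/fit1.png',show[4*140:4*290,4*270:4*435][:600,:])
E
python3 m1.py
```

```text
t 8.15 pos [442.  -47.8 151.1] phi -14.79 gap 62.6 F [-0.6 -0.3 -0.5] tilt [-0.0006  0.0001] q7 -1.85
turn 0.1416 (shift after current axes) [-0.0003 -0.0002  0.0011]
after the turn, shift [-0.0003 -0.0002  0.0011]
short_base 100 [ 434.9 -231.4] 1.325 75.9 cost 197.6 1133
A 100 [607.4 -19.9] -2.604 -149.2 cost 49.5 1204
B 100 [ 627.5 -158.1] -0.183 -10.5 cost 49.4 1211
```

View pics/l4.png

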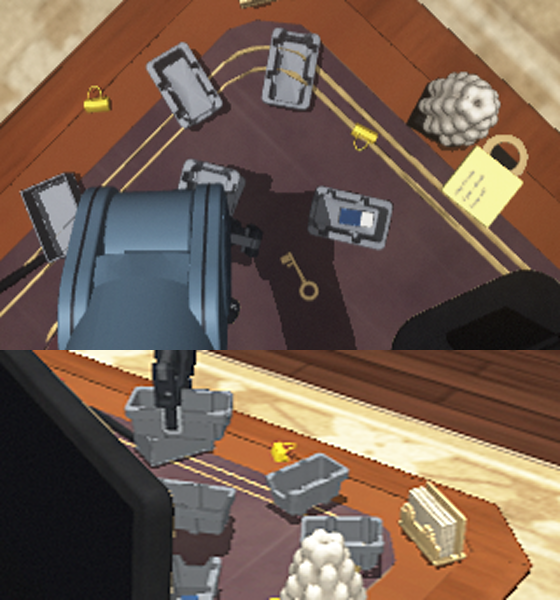

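View pics/fit1.png

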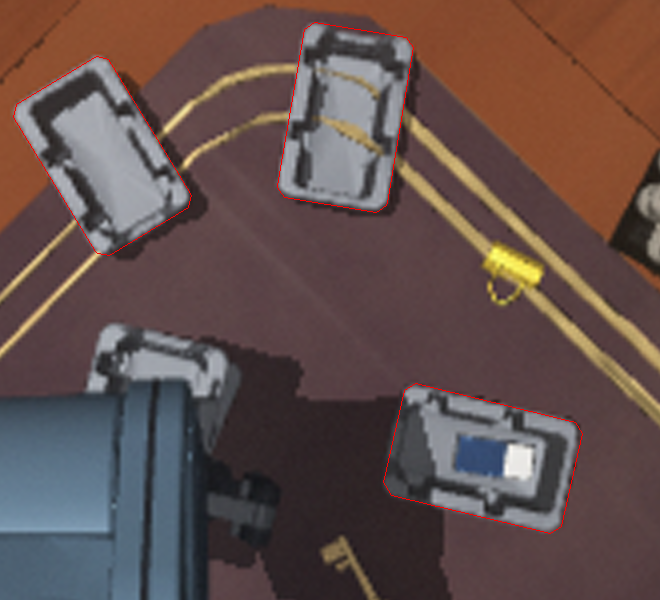

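```bash
python3 -m handwheel '255 0 0 0 0.1416; 255 0 0 0.02 0; 255 0 0 0.025 0; 255 0 0 0.025 0; 255 0 0 0.012 0'; python3 go.py 441.8 -47.5 53.5 -22.9; python3 look.py l5
```

```text
t: 8.8
tool_pos: [441.2, -47.7, 67.6]
eef_rot: [0.981, -0.194, -0.001, 0.0]
ft_force: [-0.4, 0.1, -0.6]
finger_gap: 62.5
t 8.8 pos [441.2 -47.7  67.6] phi -22.36 gap 62.5 F [-0.4  0.1 -0.6] tilt [-0.0027  0.0007] q7 -1.98
turn 0.0094 (shift after current axes) [ 0.0005 -0.0005  0.0141]
after the turn, shift [ 0.0005 -0.0004  0.0141]
```

View pics/l5.png

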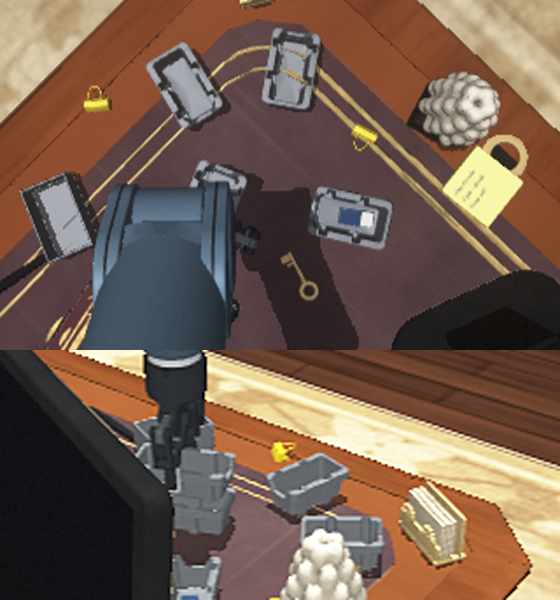

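```bash
python3 -m handwheel '255 0.0005 0 0 0; 255 0 0 0.004 0; 255 0 0 0.003 0; 255 0 0 0 0; 255 0 0 0 0'; python3 go.py 441.8 -47.5 53.5 -22.9; python3 -m handwheel '255 0 0 0.002 0; 255 0 0 0.002 0; 255 0 0 0.002 0; 255 0 0 0 0; 255 0 0 0 0'; python3 go.py 441.8 -47.5 53.5 -22.9
```

```text
t: 9.4
tool_pos: [443.0, -48.1, 62.5]
eef_rot: [0.981, -0.196, 0.0, 0.0]
ft_force: [-0.4, -0.2, -0.7]
finger_gap: 62.6
t 9.4 pos [443.  -48.1  62.5] phi -22.55 gap 62.6 F [-0.4 -0.2 -0.7] tilt [ 0.0002 -0.    ] q7 -1.98
turn 0.0061 (shift after current axes) [-0.0013 -0.0001  0.009 ]
after the turn, shift [-0.0013 -0.0001  0.009 ]
t: 9.9
tool_pos: [442.8, -48.1, 56.2]
eef_rot: [0.981, -0.196, -0.0, 0.0]
ft_force: [-1.1, -0.0, -0.8]
finger_gap: 62.4
t 9.9 pos [442.8 -48.1  56.2] phi -22.56 gap 62.4 F [-1.1 -0.  -0.8] tilt [-0.0002  0.0001] q7 -1.98
turn 0.0059 (shift after current axes) [-0.0011 -0.0001  0.0027]
after the turn, shift [-0.0011 -0.0001  0.0027]
```

```bash
python3 -m handwheel '255 -0.001 0 0.001 0.006; 255 0 0 0.001 0; 255 0 0 0.001 0; 255 0 0 0 0; 255 0 0 0 0'; python3 go.py 441.8 -47.5 53.5 -22.9
```

```text
t: 10.4
tool_pos: [441.8, -47.6, 53.6]
eef_rot: [0.98, -0.199, -0.0, 0.0]
ft_force: [-2.5, 0.9, 6.3]
finger_gap: 62.4
t 10.4 pos [441.8 -47.6  53.6] phi -22.9 gap 62.4 F [-2.5  0.9  6.3] tilt [-0.0003  0.0001] q7 -1.99
turn -0.0 (shift after current axes) [-0.0001 -0.0001  0.0001]
after the turn, shift [-0.0001 -0.0001  0.0001]
```

```bash
python3 -m handwheel '60 0 0 0 0; 30 0 0 0 0; 0 0 0 0 0; 0 0 0 0 0; 0 0 0 0 0'; python3 -m handwheel '0 0 0 -0.02 0; 0 0 0 -0.04 0; 0 0 0 -0.05 0; 0 0 0 -0.05 0; 0 0 0 -0.04 0'; python3 go.py 607.4 -19.9 200 30.8; python3 look.py l6
```

```text
t: 10.9
tool_pos: [441.9, -47.7, 53.2]
eef_rot: [0.98, -0.199, -0.0, 0.0]
ft_force: [-0.1, 0.1, 0.2]
finger_gap: 85.3
t: 11.4
tool_pos: [442.2, -47.7, 256.2]
eef_rot: [0.98, -0.199, 0.001, -0.0]
ft_force: [1.7, -0.2, 0.4]
finger_gap: 85.2
t 11.4 pos [442.2 -47.7 256.2] phi -22.91 gap 85.2 F [ 1.7 -0.2  0.4] tilt [ 0.0021 -0.0008] q7 -1.97
turn -0.9375 (shift after current axes) [ 0.1412 -0.0899  0.0566]
after the turn, shift [0.1561 0.0607 0.0562]
```

View pics/l6.png

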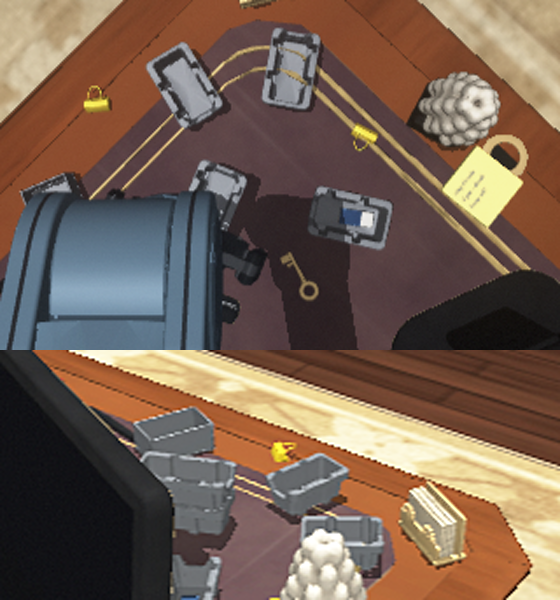

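```bash
python3 -m handwheel '0 0.0353 -0.0225 0 0; 0 0.0353 -0.0225 0 0; 0 0.0353 -0.0225 0 0; 0 0.0353 -0.0225 0 0; 0 0 0 0 -0.134' >/dev/null; python3 -m handwheel '0 0 0 0 -0.134; 0 0 0 0 -0.134; 0 0 0 0 -0.134; 0 0 0 0 -0.134; 0 0 0 0 -0.134'>/dev/null; python3 -m handwheel '0 0 0 0 -0.134; 0 0 0 0.05 0; 0 0 0 0.05 0; 0 0 0 0.03 0; 0 0 0 0 0'; python3 go.py 607.4 -19.9 13 30.8; python3 look.py l7
```

```text
t: 13.0
tool_pos: [602.6, -19.8, 117.9]
eef_rot: [0.964, 0.266, -0.005, -0.001]
ft_force: [-0.7, -0.3, -0.2]
finger_gap: 85.5
t 13.0 pos [602.6 -19.8 117.9] phi 30.85 gap 85.5 F [-0.7 -0.3 -0.2] tilt [-0.009  -0.0053] q7 -1.2
turn 0.0009 (shift after current axes) [0.005  0.0031 0.1049]
after the turn, shift [0.0041 0.0025 0.1049]
```

View pics/l7.png

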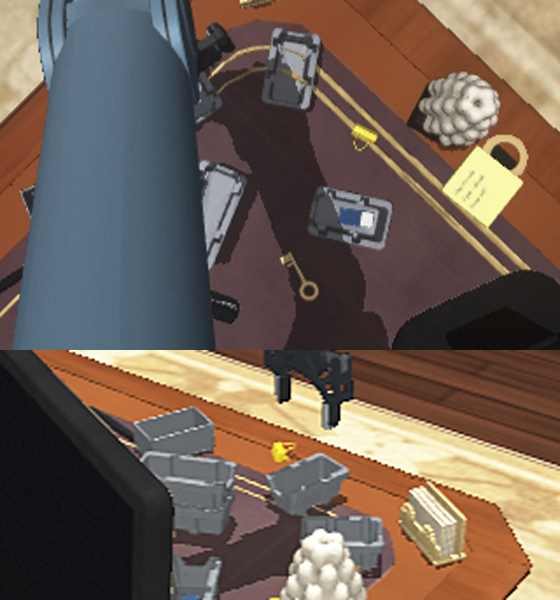

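```bash
python3 -m handwheel '0 0 0 0 0; 0 0 0 0.04 0; 0 0 0 0.02 0; 0 0 0 0 0; 0 0 0 0 0'; python3 go.py 607.4 -19.9 13 30.8; python3 look.py l8
```

```text
t: 13.6
tool_pos: [608.5, -19.6, 65.1]
eef_rot: [0.964, 0.266, 0.001, 0.0]
ft_force: [-0.3, -0.1, 0.5]
finger_gap: 85.5
t 13.6 pos [608.5 -19.6  65.1] phi 30.84 gap 85.5 F [-0.3 -0.1  0.5] tilt [0.0023 0.0013] q7 -1.22
turn 0.0006 (shift after current axes) [-0.0012 -0.0004  0.0521]
after the turn, shift [-0.001  -0.0003  0.0521]
```

View pics/l8.png

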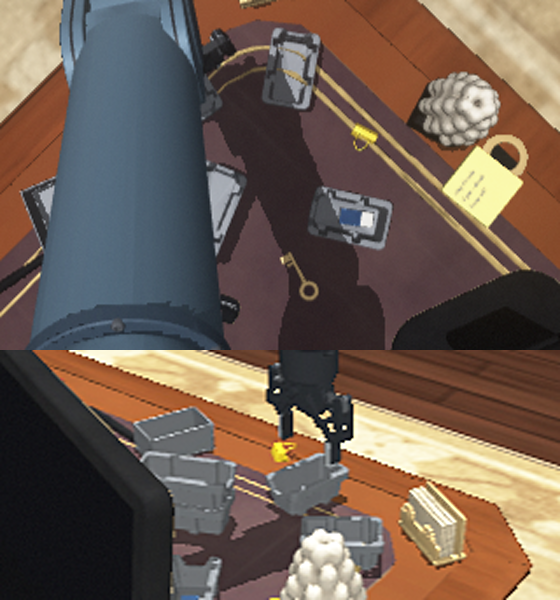

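```bash
python3 -m handwheel '0 0 0 0.025 0; 0 0 0 0.02 0; 0 0 0 0.007 0; 0 0 0 0 0; 0 0 0 0 0'; python3 go.py 607.4 -19.9 13 30.8
```

```text
t: 14.2
tool_pos: [608.1, -19.7, 12.6]
eef_rot: [0.964, 0.266, 0.001, 0.0]
ft_force: [1.1, 0.5, 0.8]
finger_gap: 85.5
t 14.2 pos [608.1 -19.7  12.6] phi 30.83 gap 85.5 F [1.1 0.5 0.8] tilt [0.0017 0.001 ] q7 -1.23
turn 0.0006 (shift after current axes) [-0.0007 -0.0002 -0.0004]
after the turn, shift [-0.0007 -0.0002 -0.0004]
```

```bash
python3 -m handwheel '90 -0.0005 0 0 0; 255 0 0 0 0; 255 0 0 0 0; 255 0 0 0 0; 255 0 0 0 0' 30; python3 go.py 607.4 -19.9 13 30.8;python3 -m handwheel '255 0 0 0 0; 255 0 0 -0.01 0; 255 0 0 -0.03 0; 255 0 0 -0.04 0; 255 0 0 -0.04 0'; python3 go.py 434.9 -231.4 150 75.9; python3 look.py l9
```

```text
t: 14.7
tool_pos: [607.4, -20.0, 12.5]
eef_rot: [0.964, 0.266, 0.001, 0.0]
ft_force: [-1.7, -0.2, 6.0]
finger_gap: 62.9
t 14.7 pos [607.4 -20.   12.5] phi 30.83 gap 62.9 F [-1.7 -0.2  6. ] tilt [0.0013 0.0009] q7 -1.23
turn 0.0005 (shift after current axes) [ 0.     -0.0001 -0.0005]
after the turn, shift [ 0.     -0.0001 -0.0005]
t: 15.2
tool_pos: [606.1, -20.0, 132.9]
eef_rot: [0.964, 0.266, -0.0, -0.0]
ft_force: [1.1, 0.3, -0.8]
finger_gap: 62.2
t 15.2 pos [606.1 -20.  132.9] phi 30.84 gap 62.2 F [ 1.1  0.3 -0.8] tilt [-0.0006 -0.0004] q7 -1.19
turn -0.7864 (shift after current axes) [-0.2554  0.0937 -0.017 ]
after the turn, shift [-0.2467 -0.1146 -0.0171]
```

View pics/l9.png

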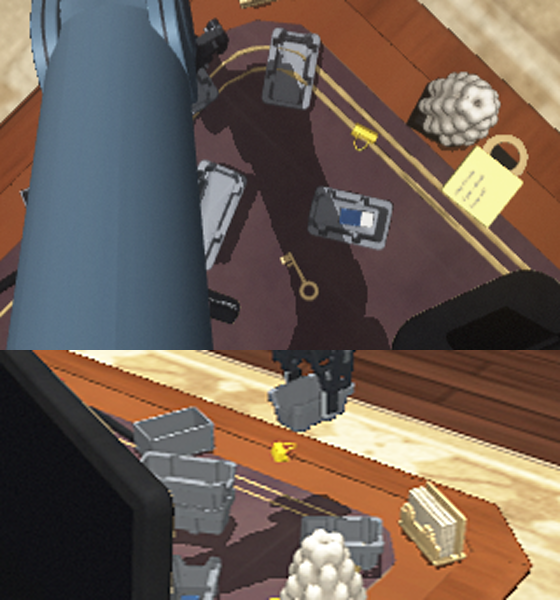

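```bash
python3 -m handwheel '255 0 0 -0.02 0; 255 -0.0365 0.0134 0 0; 255 -0.0365 0.0134 0 0; 255 -0.0365 0.0134 0 0; 255 -0.0365 0.0134 0 0' >/dev/null; python3 -m handwheel '255 -0.0365 0.0134 0 0; 255 -0.0365 0.0134 0 0; 255 -0.0365 0.0134 0 0; 255 0 0 0 -0.131; 255 0 0 0 -0.131'; python3 -m handwheel '255 0 0 0 -0.131; 255 0 0 0 -0.131; 255 0 0 0 -0.131; 255 0 0 0 -0.131; 255 0 0 0 0'; python3 go.py 434.9 -231.4 62 75.9
```

```text
t: 16.3
tool_pos: [434.1, -232.8, 151.4]
eef_rot: [0.921, 0.391, -0.0, 0.0]
ft_force: [0.2, 0.5, -0.2]
finger_gap: 62.6
t: 16.8
tool_pos: [435.0, -231.5, 151.3]
eef_rot: [0.788, 0.615, 0.0, -0.0]
ft_force: [0.4, 0.3, -0.8]
finger_gap: 62.8
t 16.8 pos [ 435.  -231.5  151.3] phi 75.93 gap 62.8 F [ 0.4  0.3 -0.8] tilt [ 0.0002 -0.0002] q7 -0.03
turn 0.0005 (shift after current axes) [ 0.0001 -0.0002  0.0893]
after the turn, shift [ 0.0001 -0.0002  0.0893]
```

```bash
python3 -m handwheel '255 0 0 0.03 0; 255 0 0 0.03 0; 255 0 0 0.02 0; 255 0 0 0.009 0; 255 0 0 0 0'; python3 go.py 434.9 -231.4 53 75.9; python3 look.py l10
python3 - <<'E'
from h import *
r=read_camera("top")
print(meas(r,(309,250),(322,225),40.5,124))
E
```

```text
t: 17.3
tool_pos: [434.7, -231.1, 61.5]
eef_rot: [0.789, 0.614, -0.001, -0.001]
ft_force: [0.4, 0.3, -1.8]
finger_gap: 62.3
t 17.3 pos [ 434.7 -231.1   61.5] phi 75.78 gap 62.3 F [ 0.4  0.3 -1.8] tilt [ 0.0003 -0.002 ] q7 -0.11
turn -0.0021 (shift after current axes) [-0.0002  0.0003  0.0085]
after the turn, shift [-0.0002  0.0003  0.0085]
(array([ 4.42742972e+02, -4.98304410e+01, -3.96599125e-01]), np.float64(62.859375), np.uint64(1770))
```

View pics/l10.png

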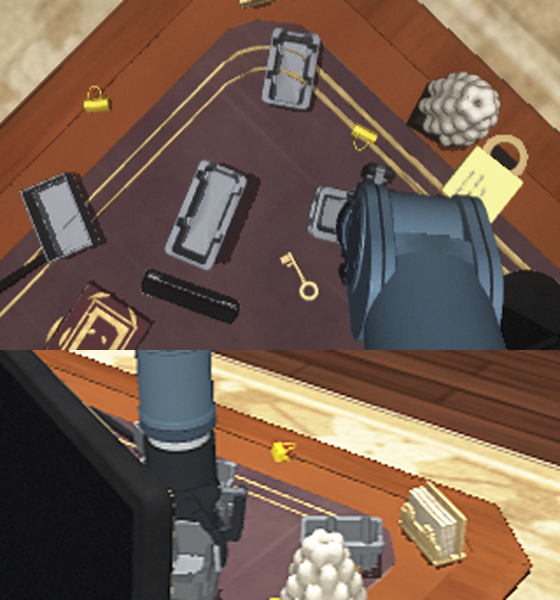

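```bash
python3 -m handwheel '255 0 0.0003 0.002 0; 255 0 0 0.002 0; 255 0 0 0.002 0; 255 0 0 0 0; 255 0 0 0 0';  python3 go.py 434.9 -231.4 53 75.9;  python3 -m handwheel '255 0 0 0.001 0; 255 0 0 0.001 0; 255 0 0 0.0007 0; 255 0 0 0 0; 255 0 0 0 0'; python3 go.py 434.9 -231.4 53 75.9
```

```text
t: 17.95
tool_pos: [435.6, -231.6, 56.3]
eef_rot: [0.789, 0.615, -0.0, -0.0]
ft_force: [0.7, 0.7, 0.4]
finger_gap: 62.6
t 17.95 pos [ 435.6 -231.6   56.3] phi 75.87 gap 62.6 F [0.7 0.7 0.4] tilt [ 0.     -0.0001] q7 -0.12
turn -0.0006 (shift after current axes) [-0.     -0.0007  0.0033]
after the turn, shift [-0.     -0.0007  0.0033]
t: 18.45
tool_pos: [435.6, -231.5, 53.5]
eef_rot: [0.789, 0.615, -0.0, -0.0]
ft_force: [0.3, 0.2, -1.4]
finger_gap: 62.5
t 18.45 pos [ 435.6 -231.5   53.5] phi 75.88 gap 62.5 F [ 0.3  0.2 -1.4] tilt [ 0.     -0.0001] q7 -0.12
turn -0.0004 (shift after current axes) [-0.     -0.0007  0.0005]
after the turn, shift [-0.     -0.0007  0.0005]
```

```bash
python3 -m handwheel '255 0 0 0.001 0; 255 0 0 0 0; 255 0 0 0 0; 255 0 0 0 0; 255 0 0 0 0';  python3 go.py 434.9 -231.4 53 75.9
```

```text
t: 18.95
tool_pos: [435.8, -231.6, 53.0]
eef_rot: [0.789, 0.615, -0.0, 0.0]
ft_force: [-0.6, 0.8, 5.9]
finger_gap: 62.9
t 18.95 pos [ 435.8 -231.6   53. ] phi 75.87 gap 62.9 F [-0.6  0.8  5.9] tilt [-0.0002  0.0003] q7 -0.12
turn -0.0004 (shift after current axes) [-0.     -0.0009 -0.    ]
after the turn, shift [-0.     -0.0009 -0.    ]
```

```bash
python3 -m handwheel '60 0 0 0 0; 30 0 0 0 0; 0 0 0 0 0; 0 0 0 0 0; 0 0 0 0 0'; python3 -m handwheel '0 0 0 -0.02 0; 0 0 0 -0.04 0; 0 0 0 -0.05 0; 0 0 0 -0.05 0; 0 0 0 -0.03 0'; python3 go.py 627.5 -158.1 13 -10.5; python3 look.py l11
```

```text
t: 19.45
tool_pos: [435.6, -231.5, 52.5]
eef_rot: [0.789, 0.615, -0.0, -0.0]
ft_force: [-1.4, 0.8, -0.0]
finger_gap: 85.4
t: 19.95
tool_pos: [436.8, -231.9, 246.3]
eef_rot: [0.789, 0.615, 0.001, 0.002]
ft_force: [0.5, -0.6, -0.4]
finger_gap: 85.3
t 19.95 pos [ 436.8 -231.9  246.3] phi 75.88 gap 85.3 F [ 0.5 -0.6 -0.4] tilt [-0.001   0.0043] q7 0.03
turn 1.5076 (shift after current axes) [0.1184 0.1659 0.2339]
after the turn, shift [ 0.1741 -0.1073  0.2333]
```

View pics/l11.png

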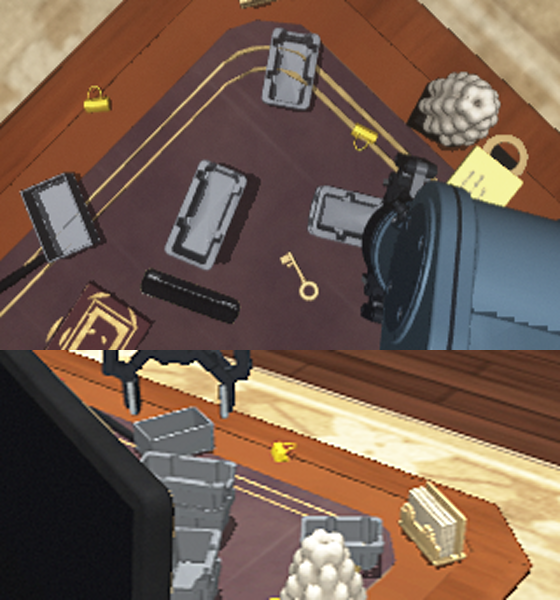

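```bash
python3 -m handwheel '0 0.0237 0.0332 0 0; 0 0.0237 0.0332 0 0; 0 0.0237 0.0332 0 0; 0 0.0237 0.0332 0 0; 0 0.0237 0.0332 0 0'>/dev/null;  python3 -m handwheel '0 0 0 0 0.137; 0 0 0 0 0.137; 0 0 0 0 0.137; 0 0 0 0 0.137; 0 0 0 0 0.137' >/dev/null;python3 -m handwheel '0 0 0 0 0.137; 0 0 0 0 0.137; 0 0 0 0 0.137; 0 0 0 0 0.137; 0 0 0 0 0.137'; python3 -m handwheel '0 0 0 0 0.137; 0 0 0 0.05 0; 0 0 0 0.05 0; 0 0 0 0.05 0; 0 0 0 0.02 0'; python3 go.py 627.5 -158.1 13 -10.5; python3 look.py l12;python3 - <<'E'
from h import *
r=read_camera("top")
print(meas(r,(393,254),(415,260),40.5,100,box=(352,220,433,290)))
E
```

```text
t: 21.55
tool_pos: [624.8, -157.0, 241.0]
eef_rot: [1.0, -0.026, -0.001, -0.0]
ft_force: [0.4, -0.9, 0.3]
finger_gap: 85.8
t: 22.05
tool_pos: [620.9, -156.2, 66.0]
eef_rot: [0.996, -0.091, -0.005, -0.0]
ft_force: [-1.6, 0.3, -0.1]
finger_gap: 85.3
t 22.05 pos [ 620.9 -156.2   66. ] phi -10.45 gap 85.3 F [-1.6  0.3 -0.1] tilt [-0.0097  0.0001] q7 -1.63
turn 0.0009 (shift after current axes) [0.0074 0.0007 0.053 ]
after the turn, shift [0.0068 0.0007 0.053 ]
(array([ 398.53134624, -194.84743368,   -1.57830192]), np.float64(1917.03125), np.uint64(3372))
```

View pics/l12.png

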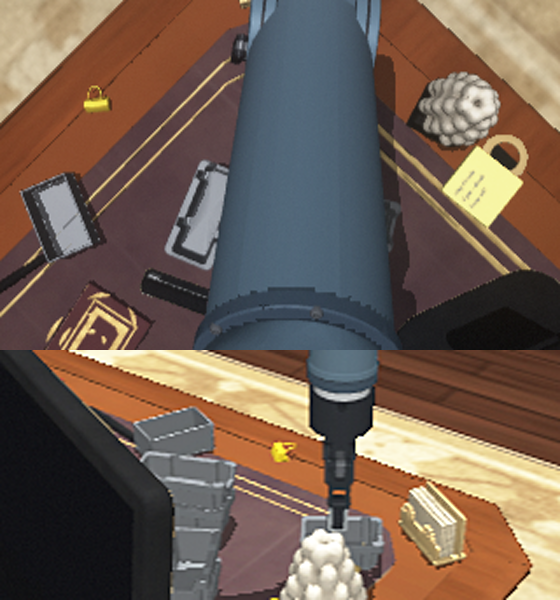

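```bash
python3 -m handwheel '0 0 0 0 0; 0 0 0 0 0; 0 0 0 0.02 0; 0 0 0 0 0; 0 0 0 0 0'; python3 go.py 627.5 -158.1 13 -10.5
```

```text
t: 22.7
tool_pos: [625.9, -157.2, 53.5]
eef_rot: [0.996, -0.091, 0.0, 0.0]
ft_force: [0.1, -0.1, -0.6]
finger_gap: 85.2
t 22.7 pos [ 625.9 -157.2   53.5] phi -10.47 gap 85.2 F [ 0.1 -0.1 -0.6] tilt [0.0008 0.0001] q7 -1.63
turn 0.0005 (shift after current axes) [0.0017 0.0005 0.0405]
after the turn, shift [0.0018 0.0005 0.0405]
```

```bash
python3 -m handwheel '0 0.0017 0.0005 0 0; 0 0 0 0.02 0; 0 0 0 0.015 0; 0 0 0 0.005 0; 0 0 0 0 0'; python3 go.py 627.5 -158.1 13 -10.5
```

```text
t: 23.2
tool_pos: [626.4, -157.8, 11.8]
eef_rot: [0.996, -0.091, -0.001, -0.0]
ft_force: [0.1, 0.1, 0.3]
finger_gap: 85.8
t 23.2 pos [ 626.4 -157.8   11.8] phi -10.47 gap 85.8 F [0.1 0.1 0.3] tilt [-0.0017 -0.    ] q7 -1.63
turn 0.0005 (shift after current axes) [ 0.0011  0.0001 -0.0012]
after the turn, shift [ 0.0011  0.0001 -0.0012]
```

```bash
python3 -m handwheel '0 0 0 0 0; 90 0 0 0 0; 255 0 0 0 0; 255 0 0 0 0; 255 0 0 0 0' 30; python3 go.py 627.5 -158.1 13 -10.5;  python3 -m handwheel '255 0 0 0 0; 255 0 0 -0.01 0; 255 0 0 -0.03 0; 255 0 0 -0.05 0; 255 0 0 -0.05 0'; python3 go.py 434.9 -231.4 150 75.9
```

```text
t: 23.7
tool_pos: [627.8, -158.0, 13.5]
eef_rot: [0.996, -0.091, 0.001, 0.0]
ft_force: [-2.0, 1.3, 5.1]
finger_gap: 62.5
t 23.7 pos [ 627.8 -158.    13.5] phi -10.47 gap 62.5 F [-2.   1.3  5.1] tilt [ 0.0014 -0.0001] q7 -1.63
turn 0.0005 (shift after current axes) [-0.0003  0.0001  0.0005]
after the turn, shift [-0.0003  0.0001  0.0005]
t: 24.2
tool_pos: [626.1, -157.8, 153.8]
eef_rot: [0.996, -0.091, -0.001, -0.0]
ft_force: [1.1, -0.3, -0.5]
finger_gap: 62.4
t 24.2 pos [ 626.1 -157.8  153.8] phi -10.47 gap 62.4 F [ 1.1 -0.3 -0.5] tilt [-0.0021  0.0001] q7 -1.62
turn -1.5074 (shift after current axes) [-0.1746  0.1071  0.0041]
after the turn, shift [-0.1179 -0.1675  0.0038]
```

```bash
python3 -m handwheel '255 0 0 -0.02 0; 255 -0.0163 -0.0403 0 0; 255 -0.0163 -0.0403 0 0; 255 -0.0163 -0.0403 0 0; 255 0 0 0 -0.137'; python3 look.py l13
cat > m2.py <<'E'
from h import *
r=read_camera("top")
show=cv2.resize(r['color'][:,:,::-1],None,fx=4,fy=4,interpolation=cv2.INTER_CUBIC)
o=meas(r,(393,254),(415,260),40.5,100,box=(362,230,425,285),show=show)
print(o,np.degrees(o[0][2])); cv2.imwrite('pics/fit2.png',show[4*200:4*300,4*290:4*440])
E
python3 m2.py
```

```text
t: 24.7
tool_pos: [599.6, -20.8, 173.1]
eef_rot: [1.0, -0.017, -0.001, -0.002]
ft_force: [0.6, 1.2, -0.3]
finger_gap: 62.4
(array([ 436.54227329, -232.90220226,   -1.82650018]), np.float64(273.609375), np.uint64(1177)) -104.65075181820896
```

View pics/l13.png

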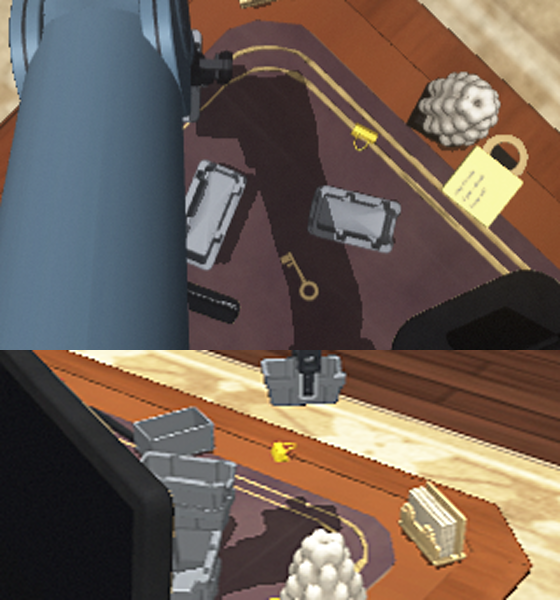

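View pics/fit2.png

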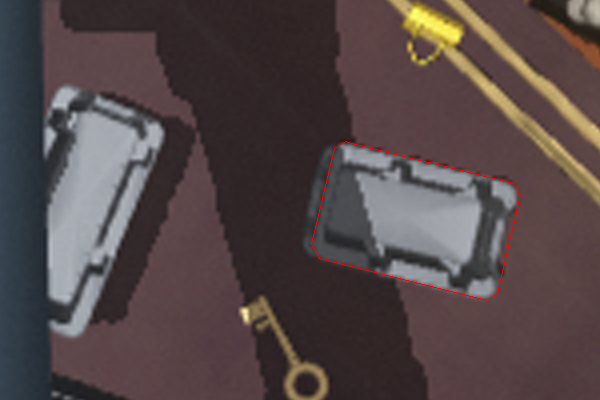

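```bash
python3 -m handwheel '255 0 0 0 -0.137; 255 0 0 0 -0.137; 255 0 0 0 -0.137; 255 0 0 0 -0.137; 255 0 0 0 -0.137'>/dev/null; python3 -m handwheel '255 0 0 0 -0.137; 255 0 0 0 -0.137; 255 0 0 0 -0.137; 255 0 0 0 -0.137; 255 0 0 0 -0.137'; python3 go.py 436 -232 170 75.8
```

```text
t: 25.85
tool_pos: [601.0, -32.8, 172.4]
eef_rot: [0.789, 0.614, -0.001, 0.0]
ft_force: [0.1, 0.9, -1.2]
finger_gap: 62.3
t 25.85 pos [601.  -32.8 172.4] phi 75.8 gap 62.3 F [ 0.1  0.9 -1.2] tilt [-0.0013 -0.0002] q7 -0.5
turn -0.0 (shift after current axes) [-0.2336 -0.111   0.0027]
after the turn, shift [-0.2336 -0.111   0.0024]
```

```bash
python3 -m handwheel '255 -0.0389 -0.0185 0 0; 255 -0.0389 -0.0185 0 0; 255 -0.0389 -0.0185 0 0; 255 -0.0389 -0.0185 0 0; 255 -0.0389 -0.0185 0 0' >/dev/null; python3 -m handwheel '255 -0.0389 -0.0185 0 0; 255 0 0 0.03 0; 255 0 0 0.02 0; 255 0 0 0 0; 255 0 0 0 0'; python3 go.py 436 -232 94 75.8; python3 look.py l14
```

```text
t: 26.85
tool_pos: [436.2, -230.4, 122.9]
eef_rot: [0.79, 0.613, -0.0, -0.0]
ft_force: [-0.1, 0.1, -1.5]
finger_gap: 62.5
t 26.85 pos [ 436.2 -230.4  122.9] phi 75.68 gap 62.5 F [-0.1  0.1 -1.5] tilt [-0.0003 -0.0004] q7 -0.1
turn -0.002 (shift after current axes) [-0.0016  0.0002  0.0289]
after the turn, shift [-0.0016  0.0002  0.0289]
```

View pics/l14.png

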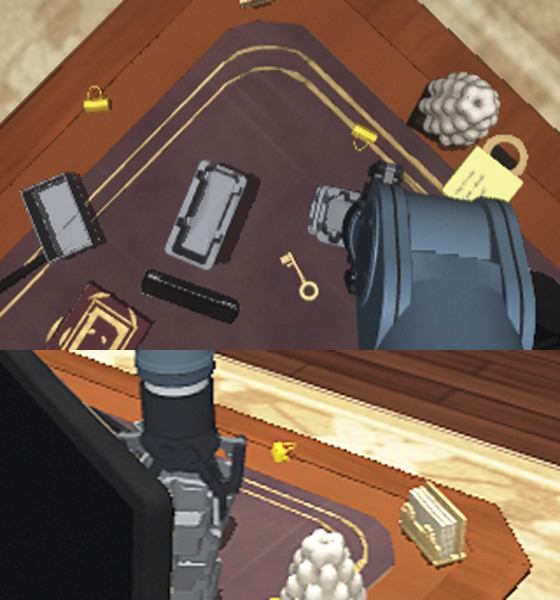

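```bash
python3 -m handwheel '255 -0.0015 0 0.01 -0.002; 255 0 0 0.01 0; 255 0 0 0.003 0; 255 0 0 0.002 0; 255 0 0 0 0'; python3 go.py 436 -232 94.3 75.8; python3 -m handwheel '255 0 0 0.001 0; 255 0 0 0.001 0; 255 0 0 0 0; 255 0 0 0 0; 255 0 0 0 0'; python3 go.py 436 -232 94.3 75.8
```

```text
t: 27.45
tool_pos: [435.9, -230.7, 97.3]
eef_rot: [0.788, 0.616, -0.0, -0.0]
ft_force: [-0.6, -0.4, -1.8]
finger_gap: 62.7
t 27.45 pos [ 435.9 -230.7   97.3] phi 76.0 gap 62.7 F [-0.6 -0.4 -1.8] tilt [ 0.0002 -0.0006] q7 -0.12
turn 0.0034 (shift after current axes) [-0.0012  0.0004  0.003 ]
after the turn, shift [-0.0012  0.0004  0.003 ]
t: 27.95
tool_pos: [436.1, -230.9, 95.7]
eef_rot: [0.788, 0.616, 0.0, 0.0]
ft_force: [-0.7, -0.3, -1.3]
finger_gap: 62.2
t 27.95 pos [ 436.1 -230.9   95.7] phi 75.99 gap 62.2 F [-0.7 -0.3 -1.3] tilt [-0.0001  0.0001] q7 -0.12
turn 0.0033 (shift after current axes) [-0.0011  0.0002  0.0014]
after the turn, shift [-0.0011  0.0002  0.0014]
```

```bash
python3 -m handwheel '255 -0.0007 0 0.001 0.003; 255 0 0 0.0005 0; 255 0 0 0 0; 255 0 0 0 0; 255 0 0 0 0'; python3 go.py 436 -232 94.3 75.8
```

```text
t: 28.45
tool_pos: [436.0, -231.7, 94.4]
eef_rot: [0.789, 0.614, -0.0, 0.0]
ft_force: [-1.5, 1.0, 5.6]
finger_gap: 62.2
t 28.45 pos [ 436.  -231.7   94.4] phi 75.81 gap 62.2 F [-1.5  1.   5.6] tilt [-0.0003  0.0003] q7 -0.13
turn 0.0001 (shift after current axes) [-0.0002  0.0001  0.0001]
after the turn, shift [-0.0002  0.0001  0.0001]
```

Contact at the seated height. Release, lift, and move aside to check.

```bash
python3 -m handwheel '60 0 0 0 0; 30 0 0 0 0; 0 0 0 0 0; 0 0 0 0 0; 0 0 0 0 0'; python3 -m handwheel '0 0 0 -0.02 0; 0 0 0 -0.04 0; 0 0 0 -0.05 0; 0 0 0 -0.05 0; 0 0 0 -0.05 0'; python3 -m handwheel '0 0.03 -0.04 0 0; 0 0.03 -0.04 0 0; 0 0.03 -0.04 0 0; 0 0.03 -0.04 0 0; 0 0.03 -0.04 0 0';python3 go.py
```

```text
t: 28.95
tool_pos: [435.8, -231.5, 94.0]
eef_rot: [0.789, 0.614, -0.0, -0.0]
ft_force: [0.5, -0.2, -0.3]
finger_gap: 85.3
t: 29.45
tool_pos: [435.5, -231.3, 306.1]
eef_rot: [0.789, 0.614, 0.0, 0.0]
ft_force: [1.1, -0.6, 0.1]
finger_gap: 85.2
t: 29.95
tool_pos: [277.3, -35.8, 303.8]
eef_rot: [0.789, 0.614, -0.0, 0.0]
ft_force: [0.6, 0.8, 1.8]
finger_gap: 85.4
t 29.95 pos [277.3 -35.8 303.8] phi 75.8 gap 85.4 F [0.6 0.8 1.8] tilt [-0.0003  0.0001] q7 -0.04
```

```bash
cat > m3.py <<'E'
from h import *
r=read_camera("top"); show=cv2.resize(r['color'][:,:,::-1],None,fx=4,fy=4,interpolation=cv2.INTER_CUBIC)
for n,px,f,z0,L in [('long_one',(309,250),(322,225),40.5,124),('short_two',(393,254),(370,249),81,100)]:
    p,c,a=meas(r,px,f,z0,L,show=show); print(n,np.round(p[:2],1),round(np.degrees(p[2]),1),round(c,1),a)
b=read_camera("side")
cv2.imwrite('pics/fin.png',np.vstack([cv2.resize(show[4*215:4*300,4*270:4*440],(680,340)),cv2.resize(b['color'][190:290,230:430,::-1],(500,250),interpolation=cv2.INTER_CUBIC)]) if 0 else show[4*205:4*300,4*270:4*440])
cv2.imwrite('pics/fin2.png',cv2.resize(b['color'][170:300,230:430,::-1],(800,520),interpolation=cv2.INTER_CUBIC))
E
python3 m3.py
```

```text
long_one [442.8 -49.5] -23.0 56.8 1757
short_two [ 436.5 -232.4] 75.5 164.2 1722
```

View pics/fin.png

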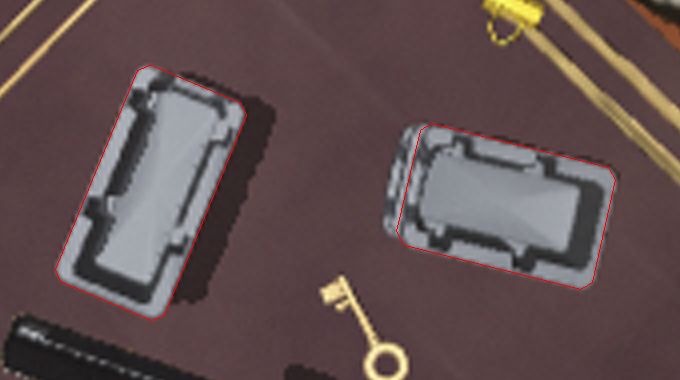

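View pics/fin2.png

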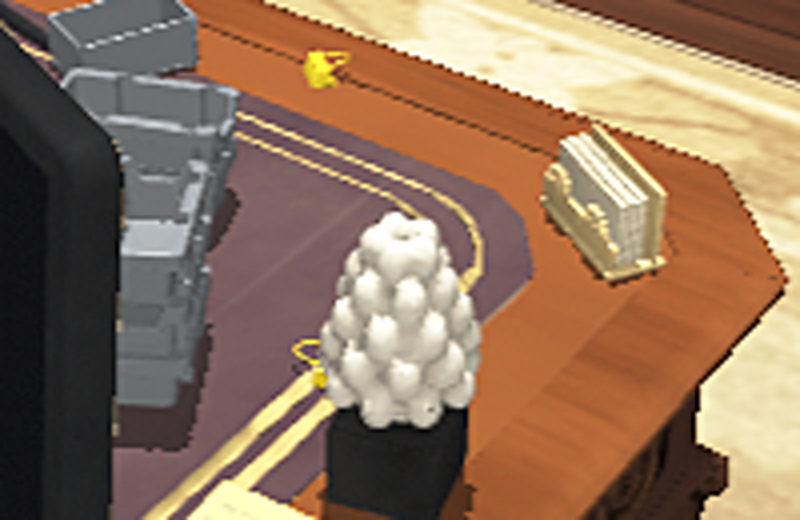

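```bash
python3 -m handwheel '0 0 0 0 0; 0 0 0 0 0; 0 0 0 0 0; 0 0 0 0 0; 0 0 0 0 0'; python3 -c "
from rig import *
print(hand_in())"
```

```text
t: 30.55
tool_pos: [278.9, -37.3, 303.9]
eef_rot: [0.789, 0.614, 0.0, -0.001]
ft_force: [0.5, -0.4, 0.2]
finger_gap: 85.4
the job is handed in; nothing more can be done
None
```

I built both stacks and handed the job in at about 30.6 s. The long bin sits half-turned on the long bin with the binder clip. Both short bins, each half-turned from the one below, sit on the short bin with the eraser.

- **Seating height:** each bin met the rim within about 0.5 mm of the expected 40.5 mm step, with about 6 N of upward force.
- **Long stack:** the last top-camera fit put the upper bin at (442.8, -49.5) mm, facing -23.0°. The base measured (441.8, -47.5) mm and 157.1° at the start, so it is about 2 mm off and half-turned to about 0.1°.
- **Short stack:** the top bin fitted at (436.5, -232.4) mm, 75.5°. The base, measured once the long bin was off it, was at (434.9, -231.4) mm, 75.9°. The middle bin was at about (436.5, -232.9) mm, -104.7°. That makes the top bin about 2 mm off the base.
- **Fit quality:** the fits of the middle and top short bins were looser than the others because of shadow and the lower bins' rims showing.
- **Not fully checked:** the eraser and clip are now covered and could not be seen again. The monitor partly hid the stacks in the side view. The dish, the ornament and the card stand look unmoved in the pictures, but I did not measure them again.

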